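# Clear the die bed, fold its guard down and latch it

## Task

A filter cartridge has been left on the die bed under the half-open yellow guard, where there is no room to come straight down on it. Clear it off the bed so that it lies in the red tray beside it, then fold the guard fully down flat on the bed without leaning hard on it, and then turn the red turnbutton across the guard's front rail as far as it goes, so that the guard is secured. Leave the other tubes, bottles and tools where they are.

Things in the scene. Friction and masses are not known exactly. Their poses are not given: they have to be found in the camera images.
- bed: Die bed: grey block with a bright flat top, fixed to the bench, 220 (x) x 240 (y) x 45 mm high, with no rim: things slide off its y ends freely. Origin at the centre of its underside; its +x points away from the robot at yaw 0. Red tray and blue bin stand against its two y ends.
- guard (a joint): Angle of the guard: yellow frame with clear pane, 150 mm from hinge to front edge, 220 mm along bed y, 10 mm thick. 0 rad = flat on the bed (front edge at bed x = -65 mm, top 55 mm above the bench); grows as the front edge rises; stop at 1.08. Starts half open, overhanging the bed's rear. Stiff hinge (0.45 N m): stays where left; 3 to 6 N at the front edge folds it. Press it with less than 60 N.
- guard_edge (a point): Middle of the guard's front edge, on its outer (upper when closed) face, 150 mm from the hinge line. A solid yellow rail 24 mm wide runs along this edge.
- hinge (a point): Middle of the guard's hinge line, on the far side of the bed at bed x = +85 mm, 50 mm above the bench. The line runs along bed y.
- filter: The cartridge to clear away: perforated steel cylinder with two square black end caps, overall 120 mm long along its own y, 44 x 44 mm in section (caps 12 mm thick, solid ends), about 0.2 to 0.45 kg. Lies on the bed under the guard, roughly along bed y. Origin at the middle of its underside. It slides on the bed with ordinary friction.
- filter_mid (a point): The centre of the cartridge, 22 mm above its underside as it lies.
- red_tray: Red open tray, fixed, against one y end of the bed (either one, it changes); 210 (x) x 190 (y) x 40 mm high outside, walls and floor 4 mm; its wall top is 5 mm below the bed top. Origin at the centre of its underside. The cartridge belongs in it.
- blue_bin: Blue open bin, the same size as the red tray, fixed against the bed's other end. Not for the cartridge.
- turnbutton (a joint): Angle of the red turnbutton: a flat blade 60 mm long from its pivot, 18 mm wide, 10 mm thick (60 to 70 mm above the bench), on a vertical pivot. 0 rad: blade along bed +y, clear of the guard; grows clockwise seen from above; at its stop, 1.57, the blade points along bed +x over the guard's front rail. Starts at -0.45 to 0.15. Friction 0.12 N m; stays where left.
- pivot (a point): Pivot of the turnbutton, at bed x = -90 mm, y = 0, 60 mm above the bench.
- lug (a point): Top of the turnbutton's upright lug, 50 mm from the pivot along the blade. The lug is 12 mm thick across the blade, 16 mm along it, and stands 25 mm above the blade (its top 95 mm above the bench): push it sideways.
- tube0: Bystander: perforated steel tube standing upright, 42 mm diameter, 75 mm high. Origin under its centre.
- tube1: Bystander: dark perforated tube standing upright, 42 mm diameter, 85 mm high. Origin under its centre.
- tube2: Bystander: perforated steel tube standing upright behind the bed, 42 mm diameter, 105 mm high. Origin under its centre.
- oil: Bystander: amber oil bottle behind the bed, 48 mm diameter, 130 mm high. Origin under its centre.
- solvent: Bystander: white bottle with red cap behind the bed, 46 mm diameter, 120 mm high. Origin under its centre.
- mallet: Bystander: hammer, 240 mm long, lying on the right of the bench.
- driver: Bystander: screwdriver, 200 mm long, lying on the left of the bench.
There are look-alikes about, which are no part of the job. Leave any green or purple look-alike of the filter alone.

How it is judged (in metres and radians):
On the way, in this order (a step that is already met when the one before it is completed fails the run):
1. the cartridge lies in the red tray (x of filter_mid in the frame of red_tray between -0.1 and 0.1 m and y of filter_mid in the frame of red_tray between -0.09 and 0.09 m and z of filter_mid in the frame of red_tray below 0.045 m and linear speed of filter below 0.05 m/s), for 0.2 s.
2. the guard lies flat on the bed, the turnbutton not yet turned across (value of joint guard below 0.03 rad and value of joint turnbutton below 0.7 rad), for 0.2 s.
3. the turnbutton is turned across the guard (value of joint turnbutton above 1.4 rad), for 0.2 s.
At the end, for the whole second after the job is handed in: The cartridge rests in the red tray (its centre within 100 mm of the tray's centre in the tray's x and 90 mm in its y, and under 45 mm above the tray's underside), the guard lies flat (under 0.03 rad) and the turnbutton is turned across it (over 1.4 rad); everything at rest (x of filter_mid in the frame of red_tray between -0.1 and 0.1 m and y of filter_mid in the frame of red_tray between -0.09 and 0.09 m and z of filter_mid in the frame of red_tray below 0.045 m and linear speed of filter below 0.02 m/s and value of joint guard below 0.03 rad and value of joint turnbutton above 1.4 rad); the robot touches nothing.
It fails at once if the guard is pressed with more than 60 N (contact force between guard and the arm above 60 N).
It fails at once if the turnbutton is turned across while the guard is still up (value of joint turnbutton above 0.7 rad and value of joint guard above 0.1 rad).
It fails at once if a bystander is moved more than 30 mm (distance of any of tube0, tube1, tube2, oil, solvent, mallet, driver from where it was at the start of the episode above 0.03 m).
It also fails if it takes over 64 s, if anything falls off the work surface, if the arm or the gripper's body presses on something with over 40 N, if the wrist force passes 120 N, or if a joint passes its speed limit or range.

## Robot

A 6-joint arm with a two-finger parallel gripper is mounted at the origin on the work surface. World frame = base frame: x ahead of the robot, y to its left, z up, the work surface at z = 0. Lengths are in mm, angles in rad, forces in N, time in s.
With the tool pointing down it reaches from about 325 to 875 mm from the base axis. Payload 4.4 kg.
Tool frame: the origin (TCP) lies on the centre line of the jaws, within the pads' length; the fingertips stand ahead of it and the grasp point (between the pads) lies 6 mm ahead of it (ctrl.tcp_to_tips is the z of the fingertips in the tool frame, in mm); z points along the fingers, y is the line along which they close (so a half turn about z gives the same grasp; the last joint's range is limited). The gripper opens to 85 mm and grips with 20 to 120 N. Pads are 22 mm wide; open, the fingers measure 114 mm over their backs; the gripper's body (76 mm by 85 mm) begins 54 mm behind the grasp point. The pads swing forward as they close: fully open they stand 13 mm farther back than shut.
Start: joints at [1.038, 0.207, 1.542, -0, 1.393, -0.15], TCP at [214.25, 533.596, 256.282] pointing down, gripper open.
Joint ranges: [-2.73, 2.73], [-0.86, 2.22], [0.23, 2.46], [-1.11, 4.25], [0.08, 2.63], [-2.82, 2.82]. Speed limits (rad/s): [2.79, 2.79, 3.14, 3.14, 3.14, 3.14].

## Interface

Orientations are given as a 3x3 rotation matrix whose columns are the frame's x, y, z axes.
In Python, from plant import ctrl, sensors, optics gives the robot as it stands. Calls block until the motion is done:
- ctrl.move_ptp(position, orientation): joint-space move of the TCP to a pose.
- ctrl.move_l(position, rot=None, vel=150, threshold=None): straight line of the TCP; rot=None keeps the orientation; vel is the mean speed in mm/s. With threshold (N) it stops when the force on the tool has changed by that much, and returns True; else False.
- ctrl.set_joints(angles): joint-space move.
- ctrl.gripper_to(opening, force=None): finger opening in mm; force is the grip in N (None keeps the last); returns when the fingers have stopped.
- ctrl.hold(seconds).
- ctrl.solve_ik(position, orientation): joint angles nearest the present ones, or None.
- sensors.read_state(): the state.
- optics.grab_frame(name): name is "side" or "top"; returns (picture, depth): 400x640x3 uint8, red, green, blue; 400x640 float32, mm along the optical axis (not along the pixel's ray), 0 where there is no reading.
- optics.camera_params(name): a dict with "mtx" (3x3 intrinsics, pixels), "R" (3x3) and "t" (3): a world point X has camera coordinates R X + t. Camera axes: x right, y down, z forward; pixel columns grow to the right and rows downward; lengths in mm; the calibration is good to about 2 mm. A picture is of the moment at which its call begins. camera_params takes no time and is no camera call.
A pose or a line that the arm cannot do raises ctrl.MotionError and nothing moves.
- ctrl.finish_job(): hands the job in; it is judged then, once.
The state is a dict: "t": time; "q": joint angles; "qvel": joint speeds; "tau": joint torques, N m; "eef_pos": TCP position; "eef_rot": TCP orientation; "force": force on the tool from outside, world axes, zero at the start; "wrist_torque": the same for the moment, N m; "grip_width": finger opening in mm; "grasp_force": force on a finger pad.
Only numpy, scipy, OpenCV 4.12 (cv2) and the standard library are available. Lean on these libraries where they do the work, as an engineer would, in place of code of your own. Each camera call takes 0.05 s, during which the arm holds its last target. There are 200 camera calls.

## Working session

There is one attempt and no reset: what is moved stays moved. The work goes in short steps, each a Python script; the robot and the scene stay as the last script left them, time stands still between calls to the robot, and variables do not carry over. Pictures are saved under pics/ and viewed, at most 10 in all, crops included, and the job is handed in when it is done.

```bash
ls; mkdir -p pics; cat > h.py <<'E'
import numpy as np, cv2
from plant import ctrl, sensors, optics
def grab(n):
    p,d=optics.grab_frame(n); np.savez('last_%s.npz'%n,p=p,d=d); return p,d
def save(p,f,crop=None,s=1):
    if crop: c0,r0,c1,r1=crop; p=p[r0:r1,c0:c1]
    cv2.imwrite('pics/'+f,cv2.resize(p[:,:,::-1],None,fx=s,fy=s,interpolation=cv2.INTER_CUBIC))
def cloud(n,d):
    c=optics.camera_params(n);K=c['mtx'];v,u=np.mgrid[:400,:640]
    X=np.stack([(u-K[0][2])*d/K[0][0],(v-K[1][2])*d/K[1][1],d],-1)
    return (X-np.array(c['t']).ravel())@np.array(c['R'])
def proj(n,P):
    c=optics.camera_params(n);q=np.array(c['mtx'])@(np.array(c['R'])@np.array(P,float)+np.array(c['t']).ravel());return q[:2]/q[2]
E
python3 - <<'E'
from h import *
a,b=grab('top');save(a,'top0.png',s=1.25)
a,b=grab('side');save(a,'side0.png',s=1.25)
for n in('top','side'):
    c=optics.camera_params(n);print(n,-np.array(c['R']).T@np.array(c['t']).ravel(),np.array(c['R'])[2])
E
```

```text
pics
top [ 269.52136331   12.49549422 1531.92552599] [ 0.18680899  0.00290316 -0.98239196]
side [  101.00140794 -1122.93619114  1118.81078998] [ 0.28620655  0.70235615 -0.65175275]
```

View pics/top0.png

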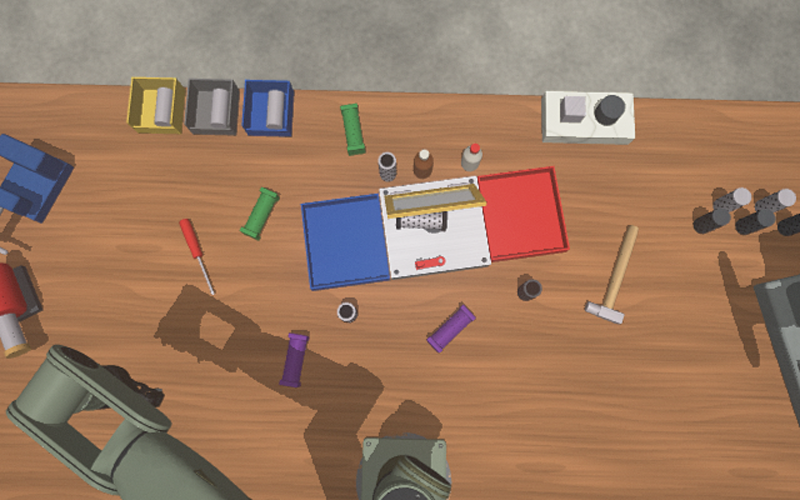

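View pics/side0.png

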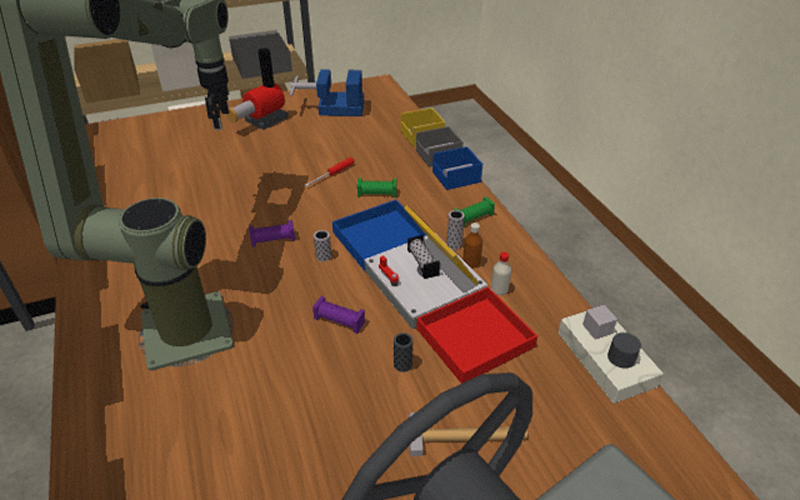

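The top view shows the cartridge (422,222), perforated steel with black caps, on the bed under the guard. The purple look-alikes are at (452,328) and (294,360), the green ones at (260,213) and (352,128). The red tray is on the right (-y), and the turnbutton is at (430,263). I'll measure the poses and confirm in one crop.

```bash
python3 - <<'E'
from h import *
T=np.load('last_top.npz');S=np.load('last_side.npz')
out=[]
for n,D in(('top',T),('side',S)):
    p=D['p'];X=cloud(n,D['d'].astype(float));hsv=cv2.cvtColor(p,cv2.COLOR_RGB2HSV);H,Sa,V=[hsv[...,i].astype(int) for i in range(3)]
    box=(X[...,0]>300)&(X[...,0]<760)&(abs(X[...,1])<420)
    m=box&(Sa<40)&(V>120)&(abs(X[...,2]-45)<6)
    r=cv2.minAreaRect(X[m][:,:2].astype(np.float32));print(n,'bed',m.sum(),r,np.median(X[m][:,2]))
    for nm,mm in(('red',((H<6)|(H>174))&(Sa>150)&(X[...,2]<50)),('blue',(H>105)&(H<125)&(Sa>120)&(X[...,2]<50))):
        m=(box&mm).astype(np.uint8);k,l,st,_=cv2.connectedComponentsWithStats(m);i=1+np.argmax(st[1:,4]);m=l==i
        print(n,nm,m.sum(),cv2.minAreaRect(X[m][:,:2].astype(np.float32)))
    m=box&((H<6)|(H>174))&(Sa>150)&(X[...,2]>55)&(X[...,2]<105)
    P=X[m];print(n,'button',len(P),P.min(0),P.max(0),P[P[:,2]>85].mean(0) if (P[:,2]>85).any() else 0)
    m=box&(H>18)&(H<32)&(Sa>110)&(X[...,2]>52);P=X[m];print(n,'yellow',len(P),P.min(0),P.max(0))
    out.append(p)
a=cv2.resize(out[0][125:240,235:465],(800,400),interpolation=cv2.INTER_CUBIC)
b=cv2.resize(out[1][150:300,250:440],(760,600),interpolation=cv2.INTER_CUBIC)
save(a,'ctop.png');save(b,'cside.png')
E
```

```text
top bed 3268 ((577.2560424804688, -17.81744384765625), (295.4251708984375, 355.5533447265625), 11.97510814666748) 44.967660020636956
top red 4283 ((640.8933715820312, -279.2436218261719), (224.152587890625, 204.09054565429688), 8.899126052856445)
top blue 3924 ((552.8138427734375, 154.38302612304688), (210.922607421875, 188.25550842285156), 9.768271446228027)
top button 99 [486.7226523  -82.74980605  63.61082725] [515.3773502  -15.61737802 100.48148882] [493.93248461 -25.53119615  95.21570513]
top yellow 720 [ 579.3163441  -164.46069103   52.52277497] [697.50239509  59.32056826 187.44334168]
side bed 1993 ((611.539794921875, -66.19880676269531), (258.3894958496094, 257.1492919921875), 8.718008041381836) 44.19673288280134
side red 4289 ((633.127685546875, -274.9951477050781), (215.19065856933594, 198.0963897705078), 8.5166597366333)
side blue 2065 ((552.1235961914062, 153.25929260253906), (213.84095764160156, 200.4592742919922), 9.25411319732666)
side button 125 [ 484.58886529 -150.6339468    55.19388762] [759.58931167  20.65302687 101.77821244] [504.79463473 -35.27499464  92.46913444]
side yellow 382 [ 578.75698222 -170.13326594   53.7433846 ] [694.98490841  55.79154302 181.72468429]
```

View pics/ctop.png

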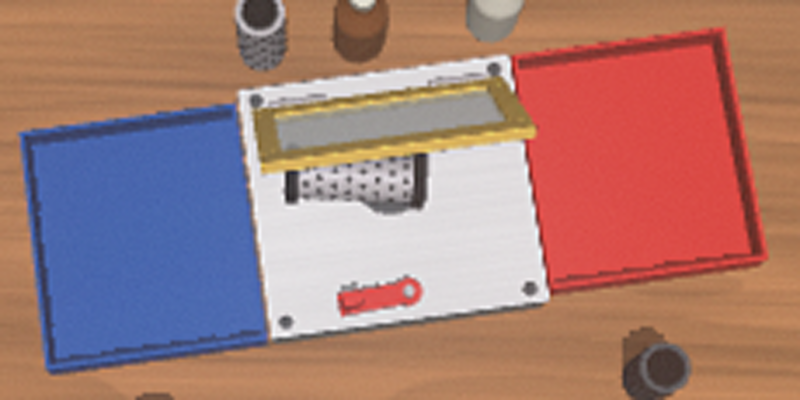

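View pics/cside.png

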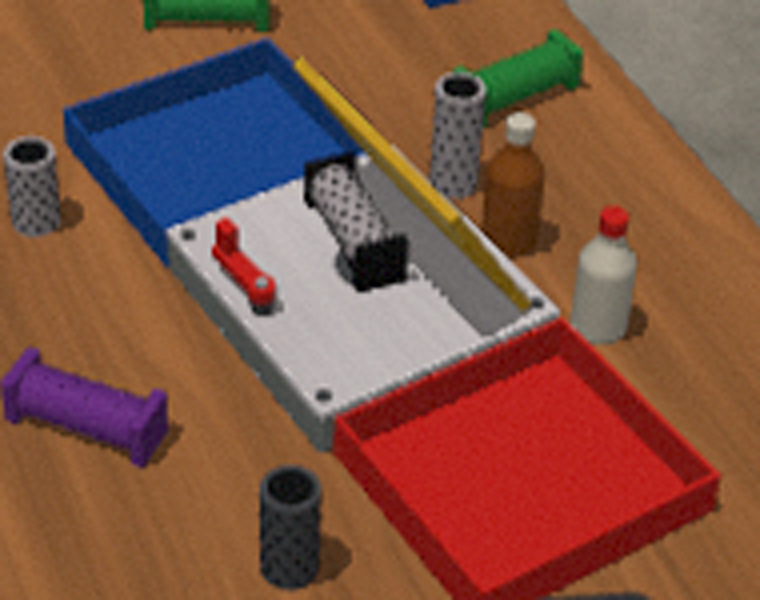

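The crops confirm it: the steel cartridge with black caps (356,182 in the top crop) is under the guard. It is the only one on the bed. Next I'll get bed-frame coordinates.

```bash
cat >> h.py <<'E'
def ray(n,px,z):
    c=optics.camera_params(n);R=np.array(c['R']);C=-R.T@np.array(c['t']).ravel()
    d=R.T@np.linalg.solve(np.array(c['mtx']),[px[0],px[1],1.]);return C+d*(z-C[2])/d[2]
E
python3 - <<'E'
from h import *
ct=lambda u,v:(u/3.478+235-.36,v/3.478+125-.36); cs=lambda u,v:(u/4+250-.4,v/4+150-.4)
A=[ray('top',ct(*p),45)[:2] for p in((238,92),(512,55),(549,299),(270,341))]
B=[ray('side',cs(*p),45)[:2] for p in((168,228),(322,420),(557,315))] 
print(np.round(A),np.round(B))
loc=np.array([[110,120],[110,-120],[-110,-120],[-110,120]],float)
def fit(W,L):
    W=np.array(W);w=W-W.mean(0);l=L-L.mean(0)
    th=np.arctan2((l[:,0]*w[:,1]-l[:,1]*w[:,0]).sum(),(l*w).sum());R=np.array([[np.cos(th),-np.sin(th)],[np.sin(th),np.cos(th)]])
    return th,W.mean(0)-R@L.mean(0)
f1=fit(A,loc);f2=fit(B,loc[[3,2,1]]);print(f1,f2)
th=(f1[0]+f2[0])/2;o=(f1[1]+f2[1])/2;R=np.array([[np.cos(th),-np.sin(th)],[np.sin(th),np.cos(th)]])
print('bed',th,o); np.save('bed.npy',[th,*o])
for n in('top','side'):
    D=np.load(f'last_{n}.npz');X=cloud(n,D['d'].astype(float));X[...,:2]=(X[...,:2]-o)@R
    hsv=cv2.cvtColor(D['p'],cv2.COLOR_RGB2HSV).astype(int)
    ins=(abs(X[...,0])<112)&(abs(X[...,1])<118)
    yel=(hsv[...,0]>18)&(hsv[...,0]<32)&(hsv[...,1]>110)&(X[...,2]>52)&(abs(X[...,1])<125)&(abs(X[...,0])<150)
    P=X[yel];ang=np.arctan2(P[:,2]-50,85-P[:,0]);r=np.hypot(P[:,2]-50,85-P[:,0]);print(n,'guard',np.percentile(ang[r>125],[5,25,50,75,95]),r.max(), 'edge',P[r>145].mean(0))
    blk=ins&(X[...,2]>49)&(X[...,2]<98)&(X[...,0]>-60)&(hsv[...,2]<70)
    P=X[blk]
    for s in(1,-1):
        Q=P[(P[:,1]*s>0)]; print(n,'cap',s,len(Q),np.percentile(Q,[3,50,97],axis=0).round().tolist() if len(Q) else 0)
    fl=ins&(X[...,2]>55)&(X[...,2]<98)&(X[...,0]>-60)&(X[...,0]<40)&(hsv[...,1]<60);Q=X[fl];print('fil',len(Q),np.percentile(Q,[3,50,97],axis=0).round().tolist())
    red=((hsv[...,0]<6)|(hsv[...,0]>174))&(hsv[...,1]>150)&ins&(X[...,2]>57);P=X[red&(X[...,2]<75)];L=X[red&(X[...,2]>80)];print('blade',np.percentile(P,[2,50,98],axis=0).round().tolist(),'lug',L.mean(0))
print('top pix in bed frame: cap -y near bottom', [((ray('top',ct(*p),z)[:2]-o)@R).round().tolist() for p,z in(((427,208),67),((287,203),67),((410,291),70),((343,302),70))])
E
```

```text
[[ 681.   76.]
 [ 721. -163.]
 [ 506. -196.]
 [ 463.   41.]] [[ 467.   39.]
 [ 502. -203.]
 [ 715. -167.]]
(np.float64(0.16263987917599207), array([592.79258146, -60.46276557])) (np.float64(0.14663556373417141), array([591.74339326, -65.53280659]))
bed 0.15463772145508176 [592.26798736 -62.99778608]
top guard [1.01092949 1.03373157 1.05813824 1.06822295 1.07739157] 157.20104903510116 edge [  9.62445695   6.7488609  179.18090319]
top cap 1 26 [[4.0, 86.0, 64.0], [11.0, 90.0, 89.0], [22.0, 94.0, 96.0]]
top cap -1 27 [[-15.0, -23.0, 73.0], [3.0, -17.0, 88.0], [23.0, -12.0, 92.0]]
fil 461 [[-12.0, -22.0, 66.0], [8.0, 25.0, 84.0], [24.0, 89.0, 93.0]]
blade [[-98.0, -4.0, 65.0], [-90.0, 23.0, 70.0], [-80.0, 60.0, 75.0]] lug [-86.93819766  44.91254612  98.72578678]
side guard [0.99265286 1.00701634 1.02396916 1.03955563 1.0541116 ] 154.6142093831982 edge [  7.61813948  -5.39762727 176.91443386]
side cap 1 65 [[-7.0, 22.0, 51.0], [12.0, 83.0, 84.0], [43.0, 91.0, 90.0]]
side cap -1 152 [[-16.0, -32.0, 51.0], [2.0, -25.0, 71.0], [25.0, -15.0, 90.0]]
fil 346 [[-10.0, -28.0, 59.0], [8.0, 25.0, 82.0], [30.0, 84.0, 90.0]]
blade [[-101.0, -11.0, 60.0], [-94.0, 21.0, 69.0], [-82.0, 60.0, 74.0]] lug [-90.54646127  49.65985721  89.49143043]
top pix in bed frame: cap -y near bottom [[-19.0, -23.0], [1.0, 94.0], [-88.0, 1.0], [-90.0, 58.0]]
```

```bash
cat >> h.py <<'E'
th,ox,oy=np.load('bed.npy')
RB=np.array([[np.cos(th),-np.sin(th),0],[np.sin(th),np.cos(th),0],[0,0,1.]])
W=lambda x,y,z:RB@np.array([x,y,z],float)+[ox,oy,0]
B=lambda p:RB.T@(np.array(p)-[ox,oy,0])
def rot(z,x):  # tool axes in bed frame
    z=np.array(z,float);z/=np.linalg.norm(z);x=np.array(x,float);x-=z*(x@z);x/=np.linalg.norm(x)
    return RB@np.stack([x,np.cross(z,x),z],1)
def tcp(tip,R): return W(*tip)-np.array(R)[:,2]*TT   # tool origin for fingertip in bed frame
TT=float(np.ravel(ctrl.tcp_to_tips)[-1])
E
python3 - <<'E'
from h import *
s=sensors.read_state();print(s['t'],TT,s['force'])
a=np.radians(43);best=None
for sg in(1,-1):
    R=rot([np.cos(a),0,-np.sin(a)],[sg*np.sin(a),0,sg*np.cos(a)])
    qs=[ctrl.solve_ik(tcp(p,R),R) for p in((-120,132,202),(28,132,62),(28,-125,62))]
    print(sg,[None if q is None else np.round(q,2) for q in qs])
    if all(q is not None for q in qs) and (best is None or abs(qs[1][5]-s['q'][5])<best[0]): best=(abs(qs[1][5]-s['q'][5]),R)
R=best[1]
ctrl.gripper_to(0)
s=sensors.read_state();print(s['t'],s['grip_width'],ctrl.tcp_to_tips)
ctrl.move_ptp(tcp((-120,132,202),R),R)
ctrl.move_l(tcp((28,132,62),R),vel=150)
print(sensors.read_state()['t'],sensors.read_state()['force'])
h=ctrl.move_l(tcp((28,80,62),R),vel=50,threshold=4)
s=sensors.read_state();print(h,B(s['eef_pos']+s['eef_rot'][:,2]*TT if hasattr(s['eef_rot'],'shape') else 0),s['force'],s['t'])
ctrl.move_l(tcp((28,40,62),R),vel=50)
s=sensors.read_state();print(s['force'],s['t'])
a,b=grab('side');save(a,'s1.png',(240,140,450,300),3.8)
E
```

```text
0.1 25.0 [ 0.54114167 -0.52068567  0.52585607]
1 [array([-0.33, -0.53,  2.45,  0.68,  0.58,  0.63]), array([-0.14,  0.26,  2.19,  2.04,  0.24, -0.68]), array([-0.67,  0.4 ,  1.97,  1.35,  0.58, -0.38])]
-1 [array([-0.33, -0.53,  2.45,  0.68,  0.58, -2.52]), array([-0.14,  0.26,  2.19,  2.04,  0.24,  2.46]), array([-0.67,  0.4 ,  1.97,  1.35,  0.58,  2.76])]
0.8667 0.24604140914579894 25.0
4.4 [-1.0275109   0.45905402  0.62261034]
False [28.04511553 79.78276401 62.04843965] [ 0.4526635   1.09255956 -0.68547576] 5.5917
[ 0.24772317  0.2769671  -0.66946912] 6.5417
```

View pics/s1.png

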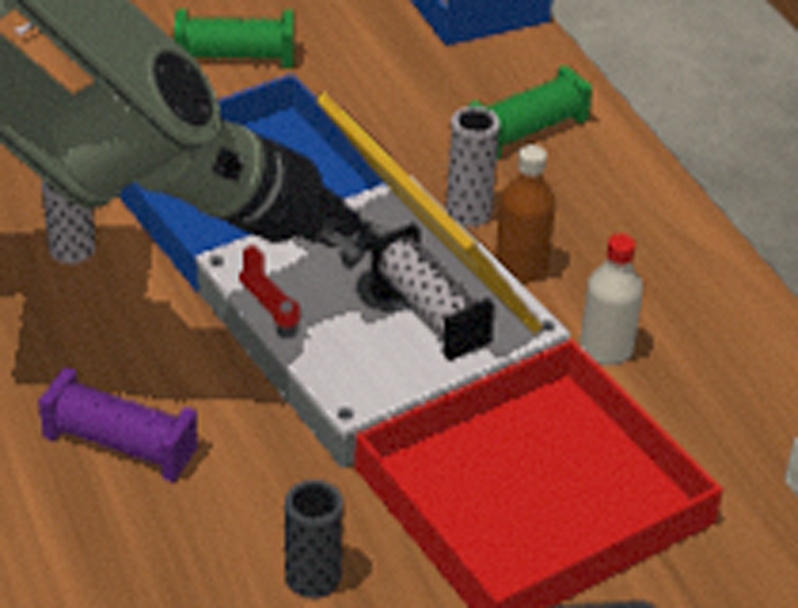

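The push is working: the cartridge slides straight, with its near cap at (468,328) approaching the tray edge. I'll keep pushing.

```bash
python3 - <<'E'
from h import *
s=sensors.read_state();R=np.array(s['eef_rot'])
ctrl.move_l(tcp((28,-60,62),R),vel=60);print(sensors.read_state()['force'])
ctrl.move_l(tcp((28,-128,62),R),vel=60);s=sensors.read_state();print(s['force'],s['t'])
a,b=grab('side');save(a,'s2.png',(240,140,450,300),3.8)
E
```

```text
[ 0.44610771  0.08752337 -0.23485653]
[-0.86625212  0.53758346 -0.03678728] 9.6917
```

View pics/s2.png

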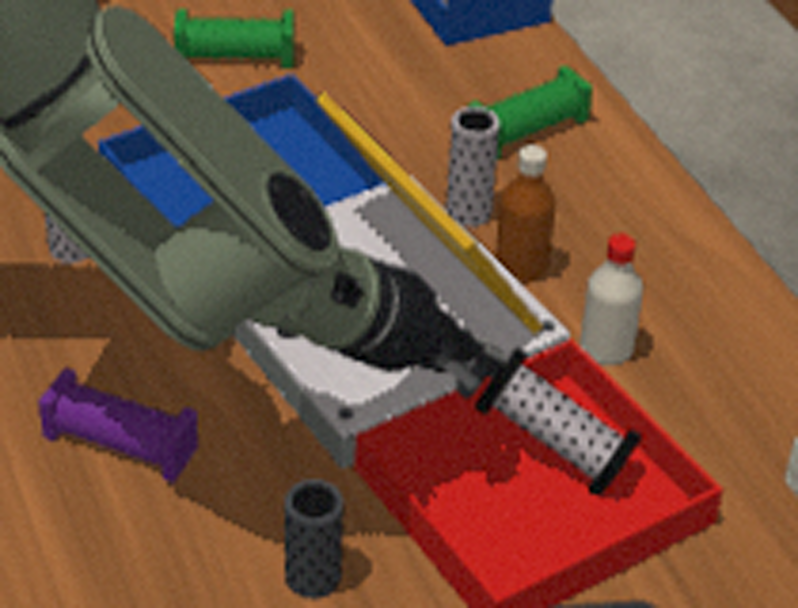

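The cartridge is over the tray and leaning on the inner wall at (500,380). I'll push it a bit further so it drops, then back off and look.

```bash
python3 - <<'E'
from h import *
s=sensors.read_state();R=np.array(s['eef_rot'])
ctrl.move_l(tcp((28,-158,62),R),vel=60);print(sensors.read_state()['force'])
ctrl.move_l(tcp((28,-125,64),R),vel=100)
ctrl.move_l(tcp((-85,-125,175),R),vel=200)
Rd=rot([0,0,-1],[1,0,0]);R2=rot([0,0,-1],[-1,0,0])
for r in(Rd,R2): print([np.round(ctrl.solve_ik(tcp(p,r),r),2) for p in((40,-20,290),(-50,-20,60))])
s=sensors.read_state();print(s['t'])
a,b=grab('side');X=cloud('side',b.astype(float));X=(X-[ox,oy,0])@RB
hsv=cv2.cvtColor(a,cv2.COLOR_RGB2HSV).astype(int)
m=(X[...,1]<-126)&(X[...,1]>-304)&(abs(X[...,0])<99)&(hsv[...,1]<70)&(X[...,2]>8)&(X[...,2]<110);print(m.sum(),np.percentile(X[m],[3,50,97],axis=0).round())
save(a,'s3.png',(240,140,450,300),3.8)
E
```

```text
[0.36327749 0.41782864 0.0749022 ]
[array([-0.26,  0.31,  1.3 , -0.  ,  1.54,  1.16]), array([-0.32,  0.36,  1.73, -0.  ,  1.05,  1.1 ])]
[array([-0.26,  0.31,  1.3 , -0.  ,  1.54, -1.98]), array([-0.32,  0.36,  1.73, -0.  ,  1.05, -2.05])]
11.8167
477 [[   6. -249.   17.]
 [  35. -200.   39.]
 [  66. -151.   48.]]
```

View pics/s3.png

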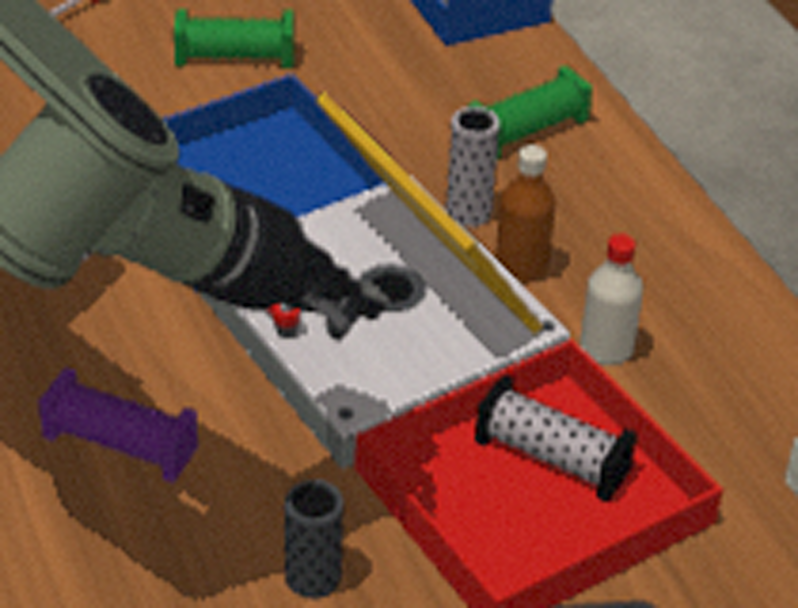

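The cartridge lies flat in the red tray, centre about (555,440). Now I'll fold the guard along its arc.

```bash
python3 - <<'E'
from h import *
s=sensors.read_state();R=np.array(s['eef_rot']);Rd=rot([0,0,-1],[1,0,0])
ctrl.move_l(tcp((-85,-125,260),R),vel=200)
ctrl.move_ptp(tcp((50,-20,260),Rd),Rd)
def C(t,r=138,g=0): return (85-r*np.cos(t)+(5+g)*np.sin(t)+11,-20,50+r*np.sin(t)+(5+g)*np.cos(t))
ctrl.move_l(tcp(C(1.03,g=15),Rd),vel=150)
for t in np.arange(1.0,0.05,-0.1):
    h=ctrl.move_l(tcp(C(t),Rd),vel=70,threshold=25)
    s=sensors.read_state();print(round(t,2),h,np.round(s['force'],1))
    if h: break
else:
    h=ctrl.move_l(tcp(C(0)-np.array([0,0,3]),Rd),vel=30,threshold=15)
    s=sensors.read_state();print(h,np.round(s['force'],1),B(s['eef_pos'])[2]-TT)
print(s['t'])
E
```

```text
1.0 False [0.2 0.4 0.4]
0.9 False [-0.2 -0.1 -0.3]
0.8 False [-0.3 -0.7 -0.1]
0.7 False [-0.1 -0.2  0.3]
0.6 False [ 0.9 -0.1 -0.7]
0.5 False [-0.7 -0.5  0.4]
0.4 False [-0.2 -0.5  0.2]
0.3 False [-0.6 -0.3  0.2]
0.2 False [ 0.9  0.7 -0.3]
0.1 False [-0.3 -0.4  0.5]
True [-1.1  0.4  6.1] 55.52528282488922
18.2083
```

```bash
python3 - <<'E'
from h import *
s=sensors.read_state();Rd=np.array(s['eef_rot'])
p=np.array(s['eef_pos'])
h=ctrl.move_l(p-[0,0,3],vel=15,threshold=18);s=sensors.read_state();print(h,np.round(s['force'],1),s['eef_pos'][2]-TT)
ctrl.move_l(p+[0,0,60],vel=150)
ctrl.move_l(tcp((-175,60,130),Rd),vel=200)
a,b=grab('side');save(a,'s4.png',(240,140,450,300),3.8);print(sensors.read_state()['t'])
a,b=grab('top');X=(cloud('top',b.astype(float))-[ox,oy,0])@RB
hsv=cv2.cvtColor(a,cv2.COLOR_RGB2HSV).astype(int)
yel=(hsv[...,0]>18)&(hsv[...,0]<32)&(hsv[...,1]>110)&(X[...,2]>35)&(abs(X[...,1])<125)&(abs(X[...,0])<150)
print(np.percentile(X[yel],[2,50,98],axis=0).round())
E
```

```text
True [-0.5  0.6  6.3] 55.56065713136478
19.95
[[ -61. -103.   48.]
 [  14.   -6.   56.]
 [  85.  111.   62.]]
```

View pics/s4.png

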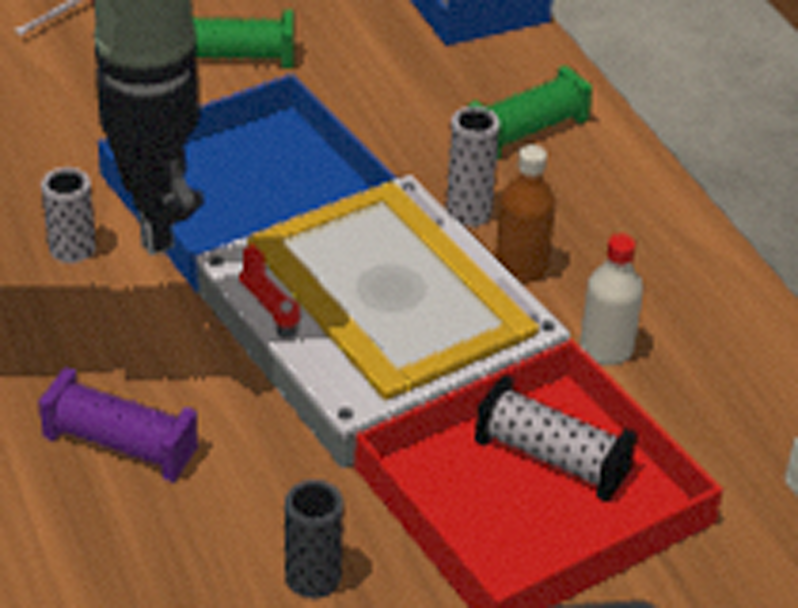

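The guard lies flat, with the cartridge still in the tray. Next is the turnbutton, with its lug at (252,262).

```bash
python3 - <<'E'
from h import *
def P(f,g=0):
    t=np.array([np.cos(f),-np.sin(f),0]);r=np.array([np.sin(f),np.cos(f),0])
    R=rot([0,0,-1],t);return tcp(np.array([-90,0,77])+50*r-(17+g)*t,R),R
for f in(-.1,.8,1.7): print(np.round(ctrl.solve_ik(*P(f)),2))
p,R=P(-.1,25);ctrl.move_l(p+[0,0,50],R,vel=150);ctrl.move_l(p,R,vel=100)
for f in np.append(np.arange(0,1.5,.2),[1.5,1.57,1.65]):
    p,R=P(f);h=ctrl.move_l(p,R,vel=60,threshold=20);s=sensors.read_state();print(round(f,2),h,np.round(s['force'],1),s['t'])
    if h: break
# back off against the push, then up
p=np.array(s['eef_pos']);R=np.array(s['eef_rot']);ctrl.move_l(p-R[:,0]*15,vel=80);ctrl.move_l(p-R[:,0]*15+[0,0,120],vel=150)
q=sensors.read_state()['eef_pos'];ctrl.move_l(tcp((-170,100,200),R),vel=200)
a,b=grab('side');save(a,'s5.png',(240,140,450,300),3.8)
a,b=grab('top');X=(cloud('top',b.astype(float))-[ox,oy,0])@RB;hsv=cv2.cvtColor(a,cv2.COLOR_RGB2HSV).astype(int)
m=((hsv[...,0]<6)|(hsv[...,0]>174))&(hsv[...,1]>150)&(abs(X[...,0])<112)&(abs(X[...,1])<100)&(X[...,2]>58)
print(np.percentile(X[m],[2,50,98],axis=0).round(),X[m&(X[...,2]>82)].mean(0))
E
```

```text
[-0.25  0.19  1.92 -0.    1.03  1.06]
[-0.22  0.28  1.81 -0.    1.06  2.  ]Traceback (most recent call last):
  File "<stdin>", line 5, in <module>
    return _wrapfunc(a, 'round', decimals=decimals, out=out)
    return _wrapit(obj, method, *args, **kwds)
    result = getattr(arr, method)(*args, **kwds)
TypeError: unsupported operand type(s) for *: 'NoneType' and 'float'
```

Joint 6 runs out of range near the end, so I'll use the half-turned tool.

```bash
python3 - <<'E'
from h import *
def P(f,g=0):
    t=np.array([np.cos(f),-np.sin(f),0]);r=np.array([np.sin(f),np.cos(f),0])
    R=rot([0,0,-1],-t);return tcp(np.array([-90,0,77])+50*r-(17+g)*t,R),R
p,R=P(-.1,25);ctrl.move_ptp(p+[0,0,60],R);ctrl.move_l(p,R,vel=100)
for f in np.append(np.arange(0,1.5,.2),[1.5,1.57,1.65]):
    p,R=P(f);h=ctrl.move_l(p,R,vel=60,threshold=20);s=sensors.read_state();print(round(f,2),h,np.round(s['force'],1),s['t'])
    if h: break
p=np.array(s['eef_pos']);R=np.array(s['eef_rot']);ctrl.move_l(p+R[:,0]*15,vel=80);ctrl.move_l(p+R[:,0]*15+[0,0,120],vel=150)
ctrl.move_l(tcp((-170,100,200),R),vel=200)
a,b=grab('side');save(a,'s5.png',(240,140,450,300),3.8)
a,b=grab('top');X=(cloud('top',b.astype(float))-[ox,oy,0])@RB;hsv=cv2.cvtColor(a,cv2.COLOR_RGB2HSV).astype(int)
m=((hsv[...,0]<6)|(hsv[...,0]>174))&(hsv[...,1]>150)&(abs(X[...,0])<112)&(abs(X[...,1])<100)&(X[...,2]>58)
print(m.sum(),np.percentile(X[m],[2,50,98],axis=0).round() if m.any() else 0,X[m&(X[...,2]>82)].mean(0))
E
```

```text
0.0 False [1.2 0.  0.4] 24.125
0.2 False [-0.4 -0.2 -0.2] 24.475
0.4 False [ 0.6  1.2 -1.1] 24.825
0.6 False [-0.  -0.3 -0.1] 25.175
0.8 False [-0.4  1.  -0.7] 25.525
1.0 False [ 0.   1.1 -0.2] 25.875
1.2 False [-1.3  0.3 -0.2] 26.225
1.4 False [ 0.3  0.4 -1.5] 26.575
1.5 False [-0.8  1.8  0.2] 26.825
1.57 False [-2.5  8.1  2.9] 27.075
1.65 False [-3.4 19.1  7.4] 27.325
71 [[-69.  -4.  65.]
 [-51.   4.  71.]
 [-32.  11.  98.]] [-38.28717641   3.52794069  94.16647613]
```

View pics/s5.png

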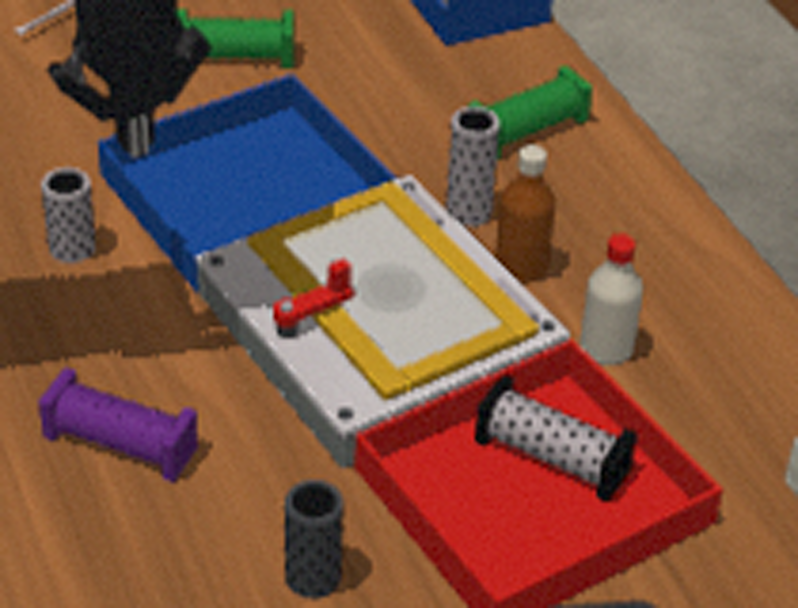

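The blade points across the rail, with its lug at (340,275). The push force rose sharply at the stop, and the robot is clear of everything. I'm handing in.

```bash
python3 -c "
from h import *
print(ctrl.finish_job())"
```

```text
the job is handed in; nothing more can be done
None
```

The job is handed in: in the last picture the cartridge lies in the red tray, the guard is flat on the bed, the turnbutton is at its stop across the front rail, and the nearby bystanders stand where they were; the judge's result was not shown.

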